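Fetch the dummy load from behind the tape rolls

ROBOT

A 7-joint arm with a two-finger parallel gripper is mounted at the origin on a cart in front of the work surface, level with it; the furniture and walls round the work are solid. World frame = base frame: x ahead of the robot, y to its left, z up, the work surface at z = 0. Lengths are in m, angles in rad, forces in N, time in s.
With the tool pointing down it reaches from about 0.425 to 1.025 m from the base axis. Payload 9.4 kg.
Tool frame: the origin (TCP) lies at the very end of the fingers, on their centre line; the grasp point (between the pads) lies 19 mm behind it; z points along the fingers, y is the line along which they close (so a half turn about z gives the same grasp; the last joint's range is limited). The gripper opens to 93 mm and grips with 3 to 60 N. Pads are 15 mm wide; open, the fingers measure 128 mm over their backs; the gripper's body (75 mm by 188 mm) begins 65 mm behind the grasp point.
Start: joints at [1.105, 0.599, -0.003, 1.599, 0.002, 0.943, -0.08], TCP at [0.275, -0.671, 0.219] pointing down, gripper open.
Joint ranges: [-2.57, 2.57], [-0.35, 1.97], [-1.29, 1.29], [0.11, 2.56], [-1.05, 4.19], [0.11, 1.86], [-2.63, 2.63]. Speed limits (rad/s): [2.22, 2.22, 3.01, 3.01, 3.14, 3.14, 3.14].

INTERFACE

Orientations are given as a unit quaternion [x, y, z, w].
In Python, from station import arm gives the robot as it stands. The module is installed in compiled form; this text tells all that it offers.
- The arm moves only by the tool carry_out, never from a script. Its argument "plan" is a list of rows, each a list of 2 entries, a list of its own where there are three numbers: the shift along the world's x, y, z scaled (see below), then the turn, a rotation vector about the world's x, y, z scaled (see below). In form: [[[dx, dy, dz], [ax, ay, az]], ...]. A call has 1 to 5 rows; each row shifts and turns the commanded pose from where the row before left it; what a row does not reach is not made up. The controller multiplies each number of a shift by 150 mm and each number of a turn by 30 degrees. A row lasts 1/8 s, in which the tool goes at most 62.5 mm and 10.7 degrees, less where a joint would pass 70% of its speed; a pose out of reach is approached as far as the arm can. A call with a number of a shift or a turn outside -1 to 1 is refused whole. A call with a gripper value outside its range is refused whole. "grip" is the opening, from -1 (shut) to 1 (fully open), set as the call begins (left out, the last holds). The fingers move at their own pace and stop on an object; the grip force is fixed at half the most. Time passes only in rows, so rows that do not move let the fingers close. It gives the time, the measured TCP pose, the force, the opening and the grip force at its end, in the units of the state.
- arm.read_state(): the state, without advancing time (a new reading comes with each control period).
- arm.get_image(name): name is "scene" or "top" or "wrist"; returns a dict with "img" (384x512x3 uint8, red, green, blue), "fov_y" (degrees; the focal length in pixels is half the picture's height over the tangent of half this angle, whatever the lens; pixels are square), "cx", "cy" (the principal point, pixels), "extrinsics" (4x4, takes a point from camera to world coordinates). Camera axes: x right, y up, looking along -z (the intrinsics and any distortion apply to the point x, -y, -z); pixel columns grow to the right and rows downward; lengths in m; the calibration is good to about 2 mm. A picture is of the moment at which its call begins. There is no depth.
- arm.hand_in(): hands the job in; it is judged then, once.
The state is a dict: "clock": time; "q": joint angles; "joint_velocities": joint speeds; "effort": joint torques, N m; "tcp_pos": TCP position; "eef_rot": TCP orientation; "contact_force": force on the tool from outside, world axes, zero at the start; "torque": the same for the moment, N m; "gripper_width": opening from 0.0 (shut) to 1.0 (fully open); "gripper_force": force on a finger pad.
Only numpy, scipy, OpenCV 4.12 (cv2) and the standard library are available. Lean on these libraries where they do the work, as an engineer would, in place of code of your own. Each camera call takes 0.05 s, during which the arm holds its last target. There are 200 camera calls.

TASK

The amplifier board in the test jig needs its dummy load, the small black box with a red and a black post that stands in the grey caddy behind two tape rolls. Lift both tape rolls off their spindles and park them lying flat on the blue mat, then take the box out and seat it flat in the empty nest of the jig, red post at the red terminal block. Finally put each tape roll back down on the spindle it came from.

Things in the scene. Friction and masses are not known exactly. Their poses are not given: they have to be found in the camera images.
- tape_white: White roll of tape, 56 mm across, 18 mm thick, bore 32 mm, lying flat over one of the caddy's two spindles at the start. Origin: centre of its underside; z is its axis.
- tape_green: Green roll of tape with a cardboard core, 57 mm across, 18 mm thick, bore 24 mm, lying flat over the other spindle. Origin: centre of its underside; z is its axis.
- load_box: Dummy load: black box 45 x 70 x 22 mm (x, y, z), two binding posts on top (to 38 mm): red toward its +y, black toward -y. Origin: centre of its underside. It stands in the caddy's well behind the rolls, y along the caddy's y; cheeks guard its short ends, so grip it across the 45 mm at mid-length. The rolls overhang the 28 mm slot before it and leave a finger no room till they are off.
- red_post (a point): The red binding post of the dummy load, at (0, 18, 30) mm in the box's frame.
- caddy: Grey fixed caddy, 128 x 128 mm, origin on the table, x to its back. Floor top at z = 5 mm. In front a deck (x -56 to -10 mm, top z = 27) with two spindles; behind it the well, centre (40.5, 0, 5) mm, 4 mm of play round the box: side cheeks with tops at z = 26, a rear lip and two front stops at |y| > 24 with tops at z = 11. Blue plug and coax plug in its narrow side trays stay there.
- spindle_left (a point): Foot of the caddy's left (+y) spindle, on the deck, at (-19, 31, 27) mm in the caddy's frame. The spindle is 15 mm thick and 22 mm high with a tapered top; a roll on it has its underside at this point, with 3 to 5 mm of play all round.
- spindle_right (a point): Foot of the right (-y) spindle, the same, at (-19, -31, 27) mm in the caddy's frame.
- jig: Fixed test jig: brown base plate 145 x 116 mm, top at z = 10 mm, origin on the table; its far (+x) half carries the green amplifier board, the near half the empty nest. Red terminal block at the nest's +y end, black one at its -y end, 14 mm high; four corner guides 10 mm high. The nest's long sides are open between the guides for 48 mm: room for the fingers.
- nest (a point): Centre of the nest's floor on the jig, at (-26, 0, 10) mm in the jig's frame; axes as the jig's. The nest is 53 x 78 mm (x, y), 4 mm of play round the box; a seated box has its origin here.
- mat: Blue antistatic mat fixed on the table, 80 x 150 mm (x, y), 3 mm thick, origin under its centre: room for both rolls side by side along its y.
Mind the look-alikes: they are no part of the job. There is more than one size of the mat; the job needs the smaller.

How it is judged:
On the way, in this order (a step that is already met when the one before it is completed fails the run):
1. both tape rolls lie on the mat, the dummy load still in the caddy (x of tape_white in the frame of mat between -0.04 and 0.04 m and y of tape_white in the frame of mat between -0.075 and 0.075 m and height (world z) of each of tape_white, tape_green below 0.008 m and angle between each of tape_white, tape_green's own z axis and vertical below 0.15 rad and x of tape_green in the frame of mat between -0.04 and 0.04 m and y of tape_green in the frame of mat between -0.075 and 0.075 m and distance of load_box from where it was at the start of the episode below 0.02 m), for 0.2 s.
2. the dummy load sits in the nest, red post at the red block (horizontal distance between load_box and nest below 0.009 m and z of load_box in the frame of nest below 0.004 m and angle between load_box's own z axis and vertical below 0.1 rad and y of red_post in the frame of nest above 0.008 m), for 0.2 s.
At the end, for the whole second after the job is handed in: The dummy load lies flat in the jig's nest (centre within 9 mm, underside within 4 mm of the nest floor, red post on the red block's side), and each tape roll lies flat on the spindle where it started (within 10 mm of its starting place); all at rest and released (all of step 2 and distance of each of tape_white, tape_green from where it was at the start of the episode below 0.01 m and angle between each of tape_white, tape_green's own z axis and vertical below 0.1 rad and linear speed of each of load_box, tape_white, tape_green below 0.02 m/s); the robot touches nothing.
It also fails if it takes over 104 s, if anything falls off the work surface, if the arm or the gripper's body presses on something with over 40 N, if the wrist force passes 120 N, or if a joint passes its speed limit or range.

## Working session

There is one attempt and no reset: what is moved stays moved. The work goes in short steps, Python scripts to look and compute and a tool call to move; the robot and the scene stay as the last step left them, time stands still between calls to the robot, and variables do not carry over. Pictures are saved under pics/ and viewed, at most 14 in all, crops included, and the job is handed in when it is done.

Besides the shell and the picture viewer there is one more tool, called after ">>>" as name([rows], argument=value, ...), one row to a line, values as JSON. carry_out: Moves the arm, as the interface text tells. Its arguments: {"type":"object","properties":{"plan":{"type":"array","items":{"type":"array"}},"grip":{"type":"number"}},"required":["plan"]}

```bash
mkdir -p pics; cat > h.py <<'E'
import numpy as np, cv2, sys
from station import arm
def ray(im,u,v):
    f=im["img"].shape[0]/2/np.tan(np.radians(im["fov_y"])/2)
    E=np.array(im["extrinsics"]); d=E[:3,:3]@np.array([(u-im["cx"])/f,-(v-im["cy"])/f,-1.0])
    return E[:3,3],d
def onplane(im,u,v,z):
    o,d=ray(im,u,v); return o+d*(z-o[2])/d[2]
def proj(im,p):
    f=im["img"].shape[0]/2/np.tan(np.radians(im["fov_y"])/2)
    E=np.array(im["extrinsics"]); c=E[:3,:3].T@(np.array(p)-E[:3,3]); return im["cx"]+f*c[0]/-c[2], im["cy"]+f*-c[1]/-c[2]
def save(im,name,crop=None,s=1):
    a=im["img"][:,:,::-1]
    if crop: a=a[crop[1]:crop[3],crop[0]:crop[2]]
    cv2.imwrite("pics/"+name,cv2.resize(a,None,fx=s,fy=s,interpolation=cv2.INTER_CUBIC))
E
python3 - <<'E'
from h import *
import pickle
for n in ("top","scene"):
    im=arm.get_image(n); save(im,n+"0.png",None,1.5); pickle.dump(im,open(n+"0.pkl","wb"))
    print(n,{k:v for k,v in im.items() if k!="img"})
print(arm.read_state())
E
```

```text
top {'fov_y': 53.90151611882012, 'cx': 259.9705797968114, 'cy': 194.13196722863375, 'extrinsics': array([[-3.89200411e-04,  9.82968824e-01, -1.83771978e-01,
         2.79558740e-01],
       [-9.99998011e-01, -2.30442292e-05,  1.99457981e-03,
        -6.05575976e-02],
       [ 1.95637489e-03,  1.83772389e-01,  9.82966877e-01,
         1.09668896e+00],
       [ 0.00000000e+00,  0.00000000e+00,  0.00000000e+00,
         1.00000000e+00]])}
scene {'fov_y': 51.12047576630877, 'cx': 254.0503854766356, 'cy': 201.84220297897156, 'extrinsics': array([[ 0.66247521,  0.34297892, -0.66595199, -0.29924973],
       [-0.74874259,  0.27635412, -0.60250554, -0.72652283],
       [-0.02260813,  0.89777161,  0.43988068,  0.56981956],
       [ 0.        ,  0.        ,  0.        ,  1.        ]])}
{'clock': 0.1, 'q': array([ 1.10530917,  0.6000355 , -0.00253796,  1.60003548,  0.0018173 ,
        0.94289117, -0.07980214]), 'joint_velocities': array([ 0.00204428, -0.00282756,  0.00034329, -0.00139254,  0.00030311,
        0.00174198, -0.00022415]), 'effort': array([ 6.52383213e-03, -7.66550088e+01,  1.50221229e+00, -2.52935743e+01,
       -5.23851486e-02,  1.36107378e-02,  2.13508127e-05]), 'tcp_pos': array([ 0.27464176, -0.67050686,  0.2178585 ]), 'eef_rot': array([ 9.81158771e-01,  1.93201961e-01, -2.02496671e-04, -6.53193386e-04]), 'contact_force': array([-0.27121951,  0.18807177, -0.73995733]), 'torque': array([ 0.02678058, -0.03217821,  0.02412541]), 'gripper_force': 0.0, 'gripper_width': 1.0014519369639436}
```

View pics/top0.png

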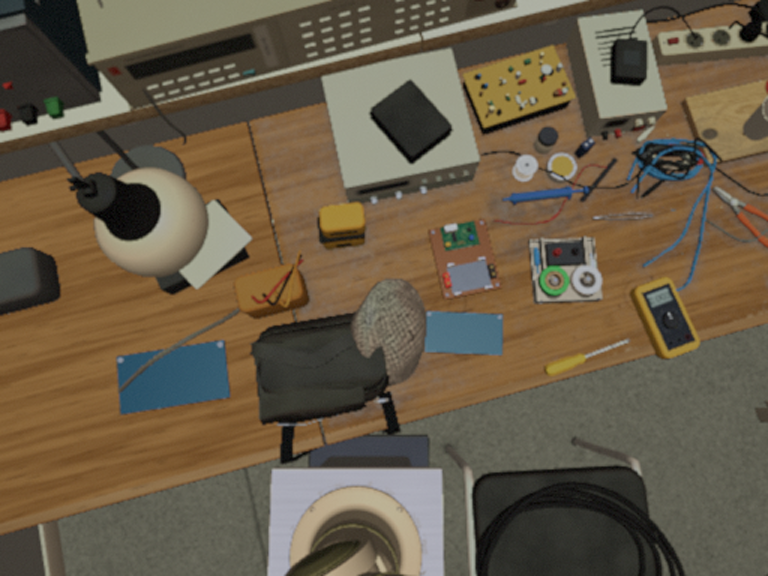

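View pics/scene0.png

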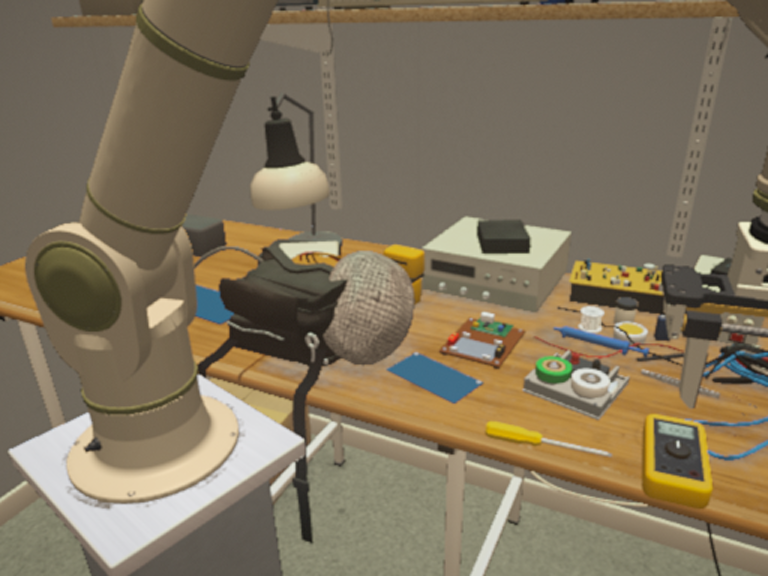

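```bash
python3 - <<'E'
from h import *
import pickle
im=pickle.load(open("top0.pkl","rb")); save(im,"crop1.png",(275,135,415,245),5.5)
hsv=cv2.cvtColor(im["img"],cv2.COLOR_RGB2HSV)
def rep(name,m,z,roi):
    M=np.zeros(m.shape,np.uint8); x0,y0,x1,y1=roi; M[y0:y1,x0:x1]=m[y0:y1,x0:x1]
    cs,_=cv2.findContours(M,cv2.RETR_EXTERNAL,cv2.CHAIN_APPROX_NONE)
    c=max(cs,key=cv2.contourArea); r=cv2.minAreaRect(c); b=cv2.boxPoints(r)
    P=[onplane(im,u,v,z)[:2] for u,v in b]; print(name,"px",np.round(r[0]),cv2.contourArea(c),"centre",np.round(onplane(im,*r[0],z),4),"sides",np.round([np.linalg.norm(P[0]-P[1]),np.linalg.norm(P[1]-P[2])],3),"corners",np.round(P,3).tolist())
H,S,V=[hsv[...,i].astype(int) for i in range(3)]
blue=((H>90)&(H<115)&(S>90)).astype(np.uint8)
rep("mat",blue,.003,(282,200,345,245)); rep("bigmat",blue,.003,(70,220,160,280))
rep("green",((H>45)&(H<85)&(S>110)).astype(np.uint8),.045,(350,170,405,205))
rep("white",((S<45)&(V>150)).astype(np.uint8),.045,(381,176,402,199))
rep("jig",(((H<15)|(H>170))&(S>90)&(V<190)|((H>40)&(H<90)&(S>60))).astype(np.uint8),.010,(283,143,336,202))
E
```

```text
mat px [309. 221.] 1170.0 centre [ 0.4031 -0.206   0.003 ] sides [0.075 0.146] corners [[0.37, -0.131], [0.445, -0.136], [0.437, -0.282], [0.362, -0.275]]
bigmat px [115. 251.] 2150.5 centre [0.3187 0.3534 0.003 ] sides [0.211 0.107] corners [[0.355, 0.47], [0.388, 0.261], [0.283, 0.239], [0.251, 0.444]]
green px [369. 187.] 267.0 centre [ 0.4983 -0.3715  0.045 ] sides [0.054 0.052] corners [[0.498, -0.335], [0.536, -0.374], [0.498, -0.409], [0.461, -0.37]]
white px [392. 187.] 292.0 centre [ 0.4968 -0.4369  0.045 ] sides [0.054 0.064] corners [[0.529, -0.412], [0.529, -0.466], [0.465, -0.462], [0.465, -0.408]]
jig px [310. 172.] 1728.0 centre [ 0.5482 -0.2118  0.01  ] sides [0.127 0.148] corners [[0.608, -0.137], [0.635, -0.26], [0.489, -0.285], [0.464, -0.164]]
```

View pics/crop1.png

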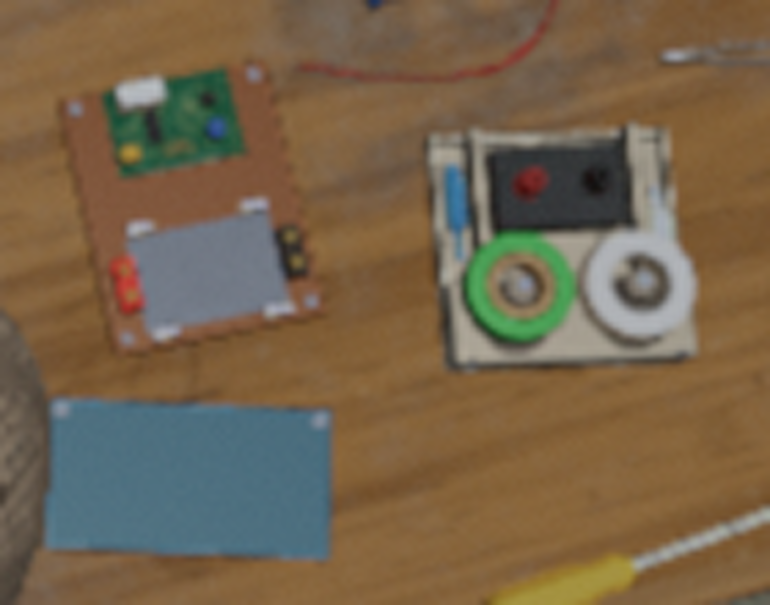

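The box's red post is at crop px (530,182), on the left (+y). The jig's red block is at (127,285), also on the left, so no half turn is needed. There are two mats in native px: (309,221) at about 150x75 mm, and (115,251) at about 210x107 mm. The first one matches the 80x150 mat, so I'll use it. The green roll is on the left spindle and the white on the right. Next I move over the caddy.

>>> carry_out([
  [[0.165,0.22,0.03],[0,0,0.295]],
  [[0.165,0.22,0.03],[0,0,0.295]],
  [[0.165,0.22,0.03],[0,0,0.295]],
  [[0.165,0.22,0.03],[0,0,0.295]],
])

```text
clock: 0.6
tcp_pos: [0.3744, -0.5376, 0.2364]
eef_rot: [0.875, 0.485, -0.0, -0.0]
contact_force: [0.4, -0.2, -0.3]
gripper_width: 0.998
gripper_force: 0.0
```

>>> carry_out([
  [[0.165,0.22,0.03],[0,0,0.295]],
  [[0.165,0.22,0.03],[0,0,0.295]],
  [[0.165,0.22,0.03],[0,0,0.295]],
  [[0.165,0.22,0.03],[0,0,0.295]],
  [[0,0,0],[0,0,0]],
])

```text
clock: 1.23
tcp_pos: [0.4753, -0.4036, 0.2549]
eef_rot: [0.685, 0.728, 0.001, 0.0]
contact_force: [0.0, 0.4, 0.1]
gripper_width: 1.001
gripper_force: 0.0
```

```bash
cat >> h.py <<'E'
def st():
    s=arm.read_state(); q=s["eef_rot"]
    from scipy.spatial.transform import Rotation as R
    M=R.from_quat(q).as_matrix()
    print("t",round(s["clock"],2),"tcp",np.round(s["tcp_pos"],4),"closing yaw",round(np.degrees(np.arctan2(M[1,1],M[0,1])),2),"zaxis",np.round(M[:,2],3),"w",round(s["gripper_width"],3),"gf",round(s["gripper_force"],1),"F",np.round(s["contact_force"],1)); return s
def show(n,name,crop=None,s=1.5):
    import pickle
    im=arm.get_image(n); pickle.dump(im,open(name+".pkl","wb")); save(im,name+".png",crop,s); return im
E
python3 - <<'E'
from h import *
st(); im=show("wrist","w1"); print(np.round(im["extrinsics"],3).tolist(),im["fov_y"],im["cx"],im["cy"])
E
```

```text
t 1.23 tcp [ 0.4753 -0.4036  0.2549] closing yaw 3.46 zaxis [ 0.001  0.001 -1.   ] w 1.001 gf 0.0 F [0.  0.4 0.1]
[[0.998, -0.058, -0.016, 0.47], [0.06, 0.964, 0.258, -0.333], [0.001, -0.259, 0.966, 0.422], [0.0, 0.0, 0.0, 1.0]] 58.00567721963053 249.45844297818962 199.80578653549924
```

View pics/w1.png

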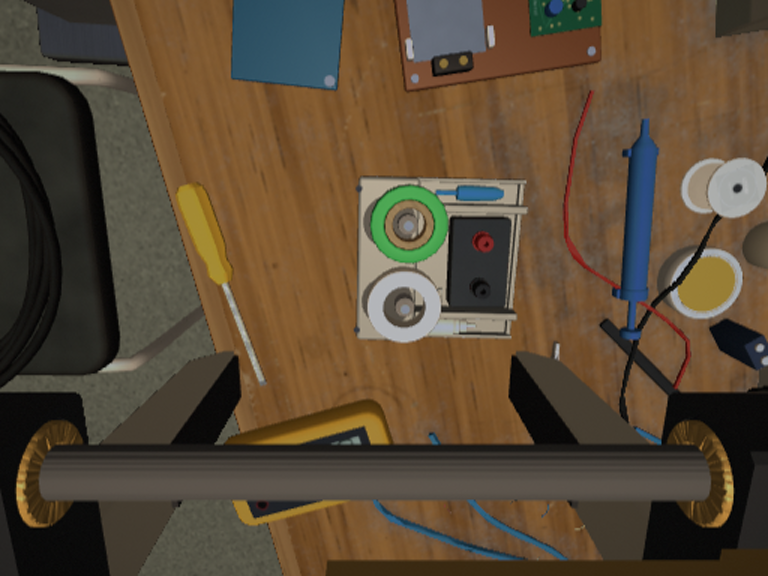

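Wrist view (768x576 px): the green roll is at (409,223) and the white at (404,306). The box is at (480,264), with its red post on the +y side. I'll measure the rolls, the spindle tips and the box.

```bash
cat > meas.py <<'E'
from h import *
import pickle
def mask(im,kind,roi):
    H,S,V=[c.astype(int) for c in cv2.split(cv2.cvtColor(im["img"],cv2.COLOR_RGB2HSV))]
    m={"green":(H>45)&(H<85)&(S>120),"white":(S<40)&(V>150),"black":(V<62),"blue":(H>90)&(H<115)&(S>90),"grey":(H>100)&(H<135)&(S>12)&(S<80),"red":((H<6)|(H>174))&(S>150)}[kind]
    M=np.zeros(m.shape,np.uint8); x0,y0,x1,y1=roi; M[y0:y1,x0:x1]=m[y0:y1,x0:x1]
    cs,_=cv2.findContours(cv2.morphologyEx(M,cv2.MORPH_OPEN,np.ones((3,3),np.uint8)),cv2.RETR_EXTERNAL,cv2.CHAIN_APPROX_NONE)
    return max(cs,key=cv2.contourArea)[:,0,:].astype(float)
def world(im,c,z): return np.array([onplane(im,u,v,z)[:2] for u,v in c],np.float32)
def circ(im,kind,roi,z):
    P=world(im,mask(im,kind,roi),z)
    (c,ax,_)=cv2.fitEllipse(P*1000); print(kind,"centre",np.round(c,1),"diam",np.round(ax,1))
def rect(im,kind,roi,z):
    r=cv2.minAreaRect(world(im,mask(im,kind,roi),z)*1000); print(kind,"rect",np.round(r[0],1),np.round(r[1],1),"ang",round(r[2],2))
E
python3 - <<'E'
from meas import *
im=pickle.load(open("w1.pkl","rb"))
circ(im,"green",(235,115,305,180),.045); circ(im,"white",(238,176,296,232),.045)
rect(im,"black",(295,140,345,212),.027); rect(im,"red",(305,150,340,170),.043)
E
```

```text
green centre [ 497.7 -376. ] diam [54.5 54.7]
white centre [ 500.1 -438.7] diam [53.6 58.9]
black rect [ 555.7 -406.5] [51.3 74.6] ang 1.83
red rect [ 553.  -385.6] [14.3 13.6] ang 6.26
```

>>> carry_out([
  [[0.05,0.06,-0.25],[0,0,0]],
  [[0.05,0.065,-0.25],[0,0,0]],
  [[0.05,0.06,-0.25],[0,0,0]],
  [[0,0,-0.25],[0,0,0]],
  [[0,0,-0.2],[0,0,0]],
], grip=0.5)

```text
clock: 1.9
tcp_pos: [0.4938, -0.3803, 0.0727]
eef_rot: [0.689, 0.725, -0.001, -0.001]
contact_force: [-0.1, 0.6, 0.7]
gripper_width: 0.754
gripper_force: 0.0
```

```bash
python3 - <<'E'
from h import *
st(); im=show("wrist","w2")
E
```

```text
t 1.9 tcp [ 0.4938 -0.3803  0.0727] closing yaw 2.9 zaxis [-0.002 -0.    -1.   ] w 0.754 gf 0.0 F [-0.1  0.6  0.7]
```

View pics/w2.png

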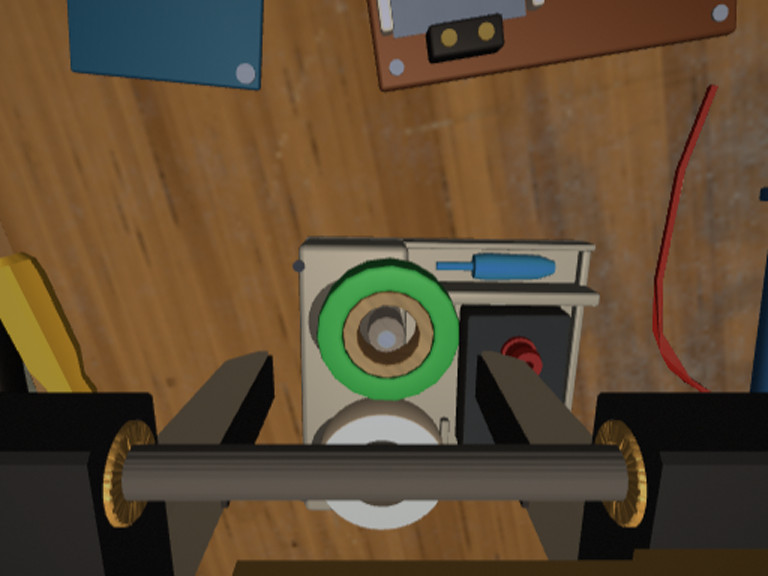

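Wrist view: the green roll is centred between the fingers at (388,330). Both fingers are still above it, and the red post is clear at (522,355).

```bash
python3 - <<'E'
from meas import *
st()
im=pickle.load(open("w2.pkl","rb"))
circ(im,"green",(205,165,312,272),.045)
E
```

```text
t 1.95 tcp [ 0.4923 -0.3794  0.0694] closing yaw 2.91 zaxis [-0.005  0.002 -1.   ] w 0.754 gf 0.0 F [-0.6  0.1 -2.4]
green centre [ 497.9 -374.9] diam [55.2 57.7]
```

>>> carry_out([
  [[0.02,0.015,-0.08],[0,0,0]],
  [[0.02,0.01,-0.09],[0,0,0]],
  [[0,0,-0.085],[0,0,0]],
  [[0,0,0],[0,0,0]],
  [[0,0,0],[0,0,0]],
])

```text
clock: 2.58
tcp_pos: [0.5014, -0.3755, 0.0367]
eef_rot: [0.688, 0.726, -0.0, 0.0]
contact_force: [0.4, 0.0, 0.4]
gripper_width: 0.751
gripper_force: 0.0
```

>>> carry_out([
  [[-0.02,0,-0.04],[0,0,0]],
  [[0,0,0],[0,0,0]],
])

```text
clock: 2.82
tcp_pos: [0.4977, -0.3755, 0.0301]
eef_rot: [0.688, 0.726, -0.0, -0.0]
contact_force: [0.4, -0.3, 0.5]
gripper_width: 0.752
gripper_force: 0.0
```

>>> carry_out([
  [[0,0,0],[0,0,0]],
  [[0,0,0],[0,0,0]],
  [[0,0,0],[0,0,0]],
  [[0,0,0],[0,0,0]],
], grip=-0.1)

```text
clock: 3.32
tcp_pos: [0.4985, -0.3754, 0.0305]
eef_rot: [0.688, 0.726, 0.0, 0.0]
contact_force: [-0.4, -0.1, 1.6]
gripper_width: 0.6
gripper_force: 30.0
```

>>> carry_out([
  [[0,0,0.2],[0,0,0]],
  [[0,0,0.25],[0,0,0]],
  [[0,0,0.25],[0,0,0]],
  [[0,0,0.25],[0,0,0]],
])

```text
clock: 3.82
tcp_pos: [0.4981, -0.3752, 0.174]
eef_rot: [0.688, 0.726, -0.0, -0.0]
contact_force: [1.2, 0.1, -0.7]
gripper_width: 0.601
gripper_force: 30.0
```

```bash
python3 - <<'E'
from h import *
import pickle
s=st(); print(np.round(s["q"],2))
im=pickle.load(open("scene0.pkl","rb")); t=pickle.load(open("top0.pkl","rb"))
for z in (0,.05,.1,.15,.2):
    c=onplane(t,260,220,z); print(z,"hat centre",np.round(c[:2],3),"scene px*1.5",np.round(np.array(proj(im,c))*1.5),"right edge",np.round(onplane(t,285,220,z)[:2],3))
E
```

```text
t 3.83 tcp [ 0.4981 -0.3752  0.174 ] closing yaw 3.08 zaxis [-0.  0. -1.] w 0.601 gf 30.0 F [ 1.2  0.1 -0.7]
[ 0.79  0.55 -0.35  1.87  0.26  0.77  0.36]
0 hat centre [ 0.408 -0.063] scene px*1.5 [373. 349.] right edge [ 0.408 -0.136]
0.05 hat centre [ 0.402 -0.063] scene px*1.5 [370. 326.] right edge [ 0.402 -0.132]
0.1 hat centre [ 0.396 -0.063] scene px*1.5 [367. 303.] right edge [ 0.396 -0.129]
0.15 hat centre [ 0.39  -0.063] scene px*1.5 [363. 278.] right edge [ 0.39  -0.125]
0.2 hat centre [ 0.384 -0.062] scene px*1.5 [360. 252.] right edge [ 0.384 -0.122]
```

>>> carry_out([
  [[-0.11,0.235,0],[0,0,0]],
  [[-0.11,0.235,0],[0,0,0]],
  [[-0.11,0.235,-0.05],[0,0,0]],
  [[-0.11,0.235,-0.1],[0,0,0]],
  [[-0.11,0.23,-0.1],[0,0,0]],
])

```text
clock: 4.45
tcp_pos: [0.4152, -0.1989, 0.1353]
eef_rot: [0.688, 0.726, 0.0, 0.0]
contact_force: [0.6, 0.5, -0.6]
gripper_width: 0.601
gripper_force: 30.0
```

>>> carry_out([
  [[0,0,-0.05],[0,0,0]],
  [[0,0,0],[0,0,0]],
])

```text
clock: 4.7
tcp_pos: [0.4163, -0.2002, 0.1277]
eef_rot: [0.688, 0.726, -0.0, 0.0]
contact_force: [0.2, -0.1, 0.3]
gripper_width: 0.598
gripper_force: 30.0
```

```bash
python3 - <<'E'
from h import *
s=st(); im=show("scene","s2",(170,110,450,300),2.5)
E
```

```text
t 4.7 tcp [ 0.4163 -0.2002  0.1277] closing yaw 3.1 zaxis [-0. -0. -1.] w 0.598 gf 30.0 F [ 0.2 -0.1  0.3]
```

View pics/s2.png

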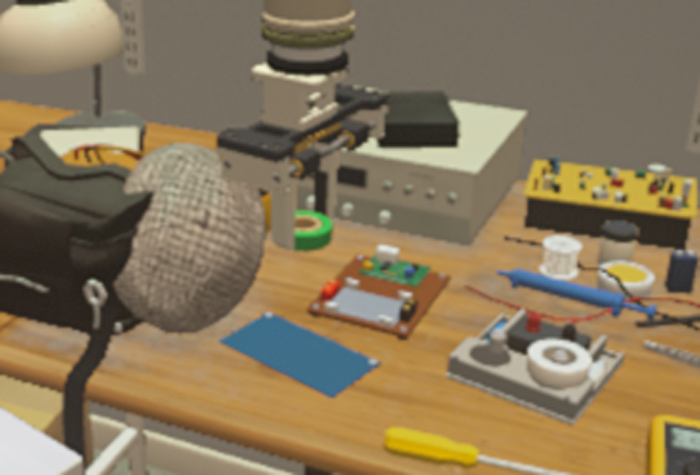

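The view shows the green roll held at (305,230). The gripper is to the right of the hat, which spans (120–265, 145–330), and the mat at (300,350) is free. Descending.

>>> carry_out([
  [[0,0,-0.25],[0,0,0]],
  [[0,0,-0.25],[0,0,0]],
  [[0,0,-0.18],[0,0,0]],
  [[0,0,-0.08],[0,0,0]],
  [[0,0,0],[0,0,0]],
])

```text
clock: 5.38
tcp_pos: [0.416, -0.2003, 0.0135]
eef_rot: [0.688, 0.726, -0.0, -0.0]
contact_force: [0.3, -0.5, -0.7]
gripper_width: 0.598
gripper_force: 30.0
```

>>> carry_out([
  [[0,0,-0.035],[0,0,0]],
  [[0,0,0],[0,0,0]],
  [[0,0,0],[0,0,0]],
])

```text
clock: 5.75
tcp_pos: [0.416, -0.2001, 0.0091]
eef_rot: [0.688, 0.726, 0.0, 0.0]
contact_force: [0.6, 0.6, -0.4]
gripper_width: 0.6
gripper_force: 30.0
```

>>> carry_out([
  [[0,0,-0.015],[0,0,0]],
  [[0,0,0],[0,0,0]],
])

```text
clock: 6.0
tcp_pos: [0.416, -0.2, 0.0064]
eef_rot: [0.688, 0.726, 0.0, 0.0]
contact_force: [0.6, 0.4, 0.0]
gripper_width: 0.6
gripper_force: 30.0
```

>>> carry_out([
  [[0,0,0],[0,0,0]],
  [[0,0,0],[0,0,0]],
  [[0,0,0],[0,0,0]],
], grip=0.5)

```text
clock: 6.38
tcp_pos: [0.4158, -0.1999, 0.0064]
eef_rot: [0.688, 0.726, -0.0, -0.0]
contact_force: [1.1, 0.2, -0.1]
gripper_width: 0.751
gripper_force: 0.0
```

>>> carry_out([
  [[0,0,0.15],[0,0,0]],
  [[0,0,0.25],[0,0,0]],
  [[0,0,0.25],[0,0,0]],
  [[0,0,0.2],[0,0,0]],
  [[0.1,-0.2,0],[0,0,0]],
])

```text
clock: 7.0
tcp_pos: [0.4311, -0.2292, 0.1363]
eef_rot: [0.687, 0.727, 0.0, 0.001]
contact_force: [-0.2, -1.7, 0.5]
gripper_width: 0.749
gripper_force: 0.0
```

>>> carry_out([
  [[0.09,-0.28,0],[0,0,0]],
  [[0.09,-0.28,0],[0,0,0]],
  [[0.09,-0.28,0],[0,0,0]],
  [[0.09,-0.28,-0.15],[0,0,0]],
  [[0.09,-0.28,-0.15],[0,0,0]],
])

```text
clock: 7.62
tcp_pos: [0.4985, -0.4414, 0.0884]
eef_rot: [0.688, 0.726, -0.0, 0.0]
contact_force: [0.1, 1.0, 0.5]
gripper_width: 0.746
gripper_force: 0.0
```

>>> carry_out([
  [[0,0,0],[0,0,0]],
  [[0,0,0],[0,0,0]],
])

```text
clock: 7.88
tcp_pos: [0.498, -0.4389, 0.0886]
eef_rot: [0.688, 0.726, 0.0, -0.001]
contact_force: [0.9, 0.6, -0.6]
gripper_width: 0.751
gripper_force: 0.0
```

```bash
python3 - <<'E'
from meas import *
s=st(); im=show("wrist","w3")
print([np.round(proj(im,p)) for p in ([.499,-.438,.045],[.499,-.41,.045],[.527,-.438,.045])])
circ(im,"white",(190,160,320,290),.045)
E
```

```text
t 7.88 tcp [ 0.498  -0.4389  0.0886] closing yaw 3.1 zaxis [-0.001  0.001 -1.   ] w 0.751 gf 0.0 F [ 0.9  0.6 -0.6]
[array([252., 220.]), array([255., 177.]), array([296., 222.])]
white centre [ 502.3 -439.1] diam [52.5 67.3]
```

View pics/w3.png

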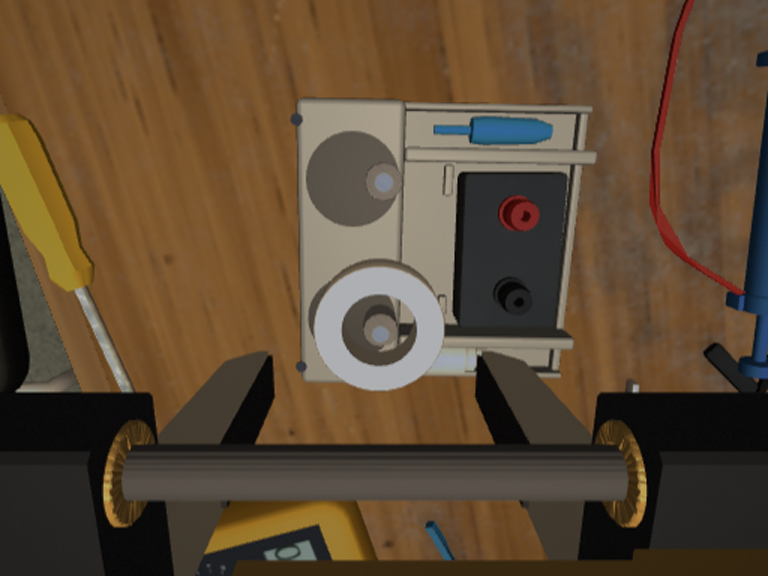

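Wrist view: the white roll is at (380,326), with spindle tips at (383,182) and (380,330). The box top spans (457–567, 173–328), with the red post at (519,213). Computing positions.

```bash
python3 - <<'E'
from meas import *
im=pickle.load(open("w3.pkl","rb"))
for n,u,v,z in (("white",380,326.5,.045),("wL",315,326,.045),("wR",445,326,.045),("wT",380,265,.045),("wB",380,390,.045),("spL",383,182,.049),("spR",380,330,.049),("box tl",458,173,.027),("tr",566,173,.027),("bl",457,327,.027),("br",560,328,.027),("red",519,213,.043),("blackpost",513,296,.043)):
    print(n,np.round(onplane(im,u/1.5,v/1.5,z)*1000,1)[:2])
E
```

```text
white [ 499.5 -436.5]
wL [ 471.9 -437.8]
wR [ 527.2 -434.8]
wT [ 498.  -409.9]
wB [ 501.2 -465.8]
spL [ 497.3 -376.3]
spR [ 499.5 -436.7]
box tl [ 529.5 -371.6]
tr [ 575.6 -369.2]
bl [ 535.6 -440.6]
br [ 583.2 -438.5]
red [ 553.2 -385.8]
blackpost [ 555.  -420.6]
```

>>> carry_out([
  [[0.01,0.01,-0.15],[0,0,0]],
  [[0,0,-0.14],[0,0,0]],
  [[0,0,-0.09],[0,0,0]],
  [[0,0,0],[0,0,0]],
  [[0,0,0],[0,0,0]],
])

```text
clock: 8.55
tcp_pos: [0.5001, -0.4385, 0.0322]
eef_rot: [0.688, 0.726, 0.0, 0.0]
contact_force: [-0.8, 0.1, 1.0]
gripper_width: 0.751
gripper_force: 0.0
```

>>> carry_out([
  [[0,0,0],[0,0,0]],
  [[0,0,0],[0,0,0]],
  [[0,0,0],[0,0,0]],
  [[0,0,0],[0,0,0]],
], grip=-0.1)

```text
clock: 9.05
tcp_pos: [0.5, -0.4386, 0.0324]
eef_rot: [0.688, 0.726, -0.0, 0.0]
contact_force: [-0.9, 0.4, 5.6]
gripper_width: 0.585
gripper_force: 30.0
```

>>> carry_out([
  [[0,0,0.2],[0,0,0]],
  [[0,0,0.25],[0,0,0]],
  [[0,0,0.25],[0,0,0]],
  [[0,0,0.1],[0,0,0]],
])

```text
clock: 9.55
tcp_pos: [0.5004, -0.4388, 0.1537]
eef_rot: [0.688, 0.726, 0.0, 0.001]
contact_force: [-0.0, 0.9, -1.0]
gripper_width: 0.587
gripper_force: 30.0
```

>>> carry_out([
  [[-0.145,0.238,0],[0,0,0]],
  [[-0.145,0.238,0],[0,0,0]],
  [[-0.145,0.238,-0.1],[0,0,0]],
  [[-0.145,0.238,-0.15],[0,0,0]],
  [[-0.14,0.238,-0.15],[0,0,0]],
])

```text
clock: 10.18
tcp_pos: [0.3906, -0.2587, 0.0909]
eef_rot: [0.688, 0.726, 0.0, -0.0]
contact_force: [0.6, 0.1, -1.7]
gripper_width: 0.588
gripper_force: 30.0
```

>>> carry_out([
  [[0,0,0],[0,0,0]],
  [[0,0,0],[0,0,0]],
])

```text
clock: 10.42
tcp_pos: [0.3924, -0.2602, 0.0917]
eef_rot: [0.688, 0.726, 0.0, 0.0]
contact_force: [0.2, -0.4, -0.1]
gripper_width: 0.583
gripper_force: 30.0
```

```bash
python3 - <<'E'
from meas import *
s=st(); im=show("wrist","w4")
circ(im,"green",(150,60,384,260),.021)
E
```

```text
t 10.43 tcp [ 0.3924 -0.2602  0.0917] closing yaw 3.1 zaxis [ 0. -0. -1.] w 0.583 gf 30.0 F [ 0.2 -0.4 -0.1]
green centre [ 415.  -200.6] diam [55.6 55.9]
```

View pics/w4.png

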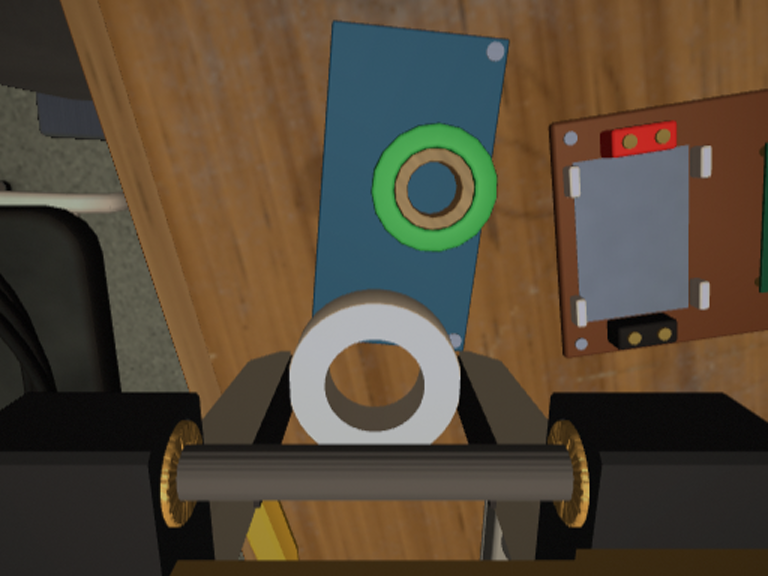

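Wrist view: the green roll lies flat on the mat at (435,187). The grey nest floor spans roughly (573–690, 147–322), with red (645,138) on the +y side. The mat's right edge is near row 350.

```bash
python3 - <<'E'
from meas import *
im=pickle.load(open("w4.pkl","rb"))
for n,u,v,z in (("mat tl",333,21,.003),("tr",508,40,.003),("br",464,352,.003),("jig tl",551,124,.01),("bl",566,356,.01),("red",645,139,.022),("black",643,331,.022),("guide ul",574,180,.02),("ur",705,160,.02),("ll",581,312,.02),("lr",703,295,.02)):
    print(n,np.round(onplane(im,u/1.5,v/1.5,z)*1000,1)[:2])
rect(im,"grey",(375,90,465,220),.010)
E
```

```text
mat tl [ 366.2 -130.8]
tr [ 445.  -134.3]
br [ 440. -284.]
jig tl [ 467.2 -169.4]
bl [ 490.8 -280.8]
red [ 505.1 -174.3]
black [ 520.8 -261.7]
guide ul [ 477.7 -193.3]
ur [ 534.4 -181.6]
ll [ 490.5 -254.4]
lr [ 547.  -242.9]
grey rect [ 513.1 -218.5] [52.7 77.8] ang 11.95
```

>>> carry_out([
  [[0,0,-0.2],[0,0,0]],
  [[0,0,-0.2],[0,0,0]],
  [[0,0,-0.1],[0,0,0]],
  [[0,0,-0.05],[0,0,0]],
  [[0,0,0],[0,0,0]],
])

```text
clock: 11.1
tcp_pos: [0.3922, -0.2604, 0.0092]
eef_rot: [0.688, 0.726, -0.0, 0.0]
contact_force: [-0.4, -0.5, -0.5]
gripper_width: 0.585
gripper_force: 30.0
```

>>> carry_out([
  [[0,0,-0.008],[0,0,0]],
  [[0,0,0],[0,0,0]],
])

```text
clock: 11.35
tcp_pos: [0.3921, -0.2602, 0.0086]
eef_rot: [0.688, 0.726, 0.0, 0.0]
contact_force: [-1.2, 0.4, -0.6]
gripper_width: 0.586
gripper_force: 30.0
```

>>> carry_out([
  [[0,0,0],[0,0,0]],
  [[0,0,0],[0,0,0]],
  [[0,0,0],[0,0,0]],
], grip=0.5)

```text
clock: 11.72
tcp_pos: [0.3919, -0.2599, 0.0083]
eef_rot: [0.688, 0.726, 0.0, 0.0]
contact_force: [-0.8, 0.4, -0.2]
gripper_width: 0.75
gripper_force: 0.0
```

>>> carry_out([
  [[0,0,0.15],[0,0,0]],
  [[0,0,0.25],[0,0,0]],
  [[0,0,0.25],[0,0,0]],
  [[0,0,0.1],[0,0,0]],
  [[0.2,-0.2,0],[0,0,0]],
])

```text
clock: 12.35
tcp_pos: [0.4207, -0.2892, 0.1223]
eef_rot: [0.687, 0.726, -0.0, 0.0]
contact_force: [0.6, -0.5, -0.9]
gripper_width: 0.751
gripper_force: 0.0
```

>>> carry_out([
  [[0.25,-0.2,0],[0,0,0]],
  [[0.25,-0.2,0],[0,0,0]],
  [[0.25,-0.2,-0.05],[0,0,0]],
  [[0.12,-0.18,-0.05],[0,0,0]],
  [[0,0,0],[0,0,0]],
], grip=0.2)

```text
clock: 12.98
tcp_pos: [0.5525, -0.4085, 0.1043]
eef_rot: [0.689, 0.725, -0.0, -0.0]
contact_force: [-0.8, 0.1, 0.3]
gripper_width: 0.598
gripper_force: 0.0
```

>>> carry_out([
  [[0,0,0],[0,0,0]],
])

```text
clock: 13.1
tcp_pos: [0.5516, -0.406, 0.1053]
eef_rot: [0.688, 0.726, -0.0, -0.001]
contact_force: [-0.4, -0.4, 0.1]
gripper_width: 0.603
gripper_force: 0.0
```

```bash
python3 - <<'E'
from meas import *
s=st(); im=show("wrist","w5")
rect(im,"black",(180,150,330,265),.027)
E
```

```text
t 13.1 tcp [ 0.5516 -0.406   0.1053] closing yaw 3.09 zaxis [-0.001  0.001 -1.   ] w 0.603 gf 0.0 F [-0.4 -0.4  0.1]
black rect [ 538.1 -409.5] [89.2 80.8] ang 9.26
```

View pics/w5.png

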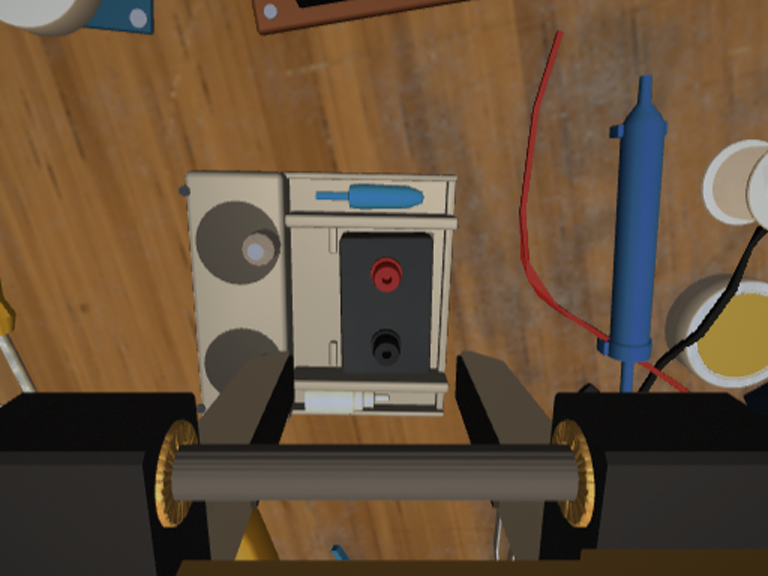

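Wrist view: box top corners are about (341,233), (433,233) and (342,368). The red post is at (387,275), the black post at (386,347), and the slot in front is clear.

```bash
python3 - <<'E'
from meas import *
im=pickle.load(open("w5.pkl","rb"))
for n,u,v,z in (("tl",341,233,.027),("tr",432.5,234,.027),("bl",341.5,367,.027),("Lmid",341,300,.027),("Rmid",433,302,.027),("red",387,274,.043),("blk",386,347,.043),("deck t",284,174,.027),("deck b",290,350,.027),("spL",258,250,.049)):
    print(n,np.round(onplane(im,u/1.5,v/1.5,z)*1000,1)[:2])
E
```

```text
tl [ 533.  -369.4]
tr [ 576.3 -367.6]
bl [ 535.8 -437.4]
Lmid [ 534.3 -402.3]
Rmid [ 579.3 -400.8]
red [ 555.4 -384.6]
blk [ 557.  -419.6]
deck t [ 505.9 -343.7]
deck b [ 509.6 -429.7]
spL [ 498.6 -375.7]
```

>>> carry_out([
  [[0.02,0.015,-0.15],[0,0,0]],
  [[0.015,0.01,-0.15],[0,0,0]],
  [[0,0,-0.1],[0,0,0]],
  [[0,0,0],[0,0,0]],
  [[0,0,0],[0,0,0]],
], grip=0.14)

```text
clock: 13.78
tcp_pos: [0.5577, -0.4032, 0.0458]
eef_rot: [0.688, 0.726, 0.0, 0.0]
contact_force: [0.3, 0.4, -0.2]
gripper_width: 0.565
gripper_force: 0.0
```

>>> carry_out([
  [[-0.003,0.003,-0.07],[0,0,0]],
  [[0,0,-0.07],[0,0,0]],
  [[0,0,-0.06],[0,0,0]],
  [[0,0,0],[0,0,0]],
  [[0,0,0],[0,0,0]],
])

```text
clock: 14.4
tcp_pos: [0.5572, -0.4026, 0.0157]
eef_rot: [0.688, 0.726, 0.0, -0.0]
contact_force: [0.2, 0.3, 0.0]
gripper_width: 0.568
gripper_force: 0.0
```

No contact on the way down. Closing and lifting.

>>> carry_out([
  [[0,0,0],[0,0,0]],
  [[0,0,0],[0,0,0]],
  [[0,0,0],[0,0,0]],
  [[0,0,0],[0,0,0]],
], grip=-0.4)

```text
clock: 14.9
tcp_pos: [0.5573, -0.4028, 0.016]
eef_rot: [0.688, 0.726, 0.0, 0.0]
contact_force: [0.1, 0.8, 3.6]
gripper_width: 0.48
gripper_force: 30.0
```

>>> carry_out([
  [[0,0,0.1],[0,0,0]],
  [[0,0,0.15],[0,0,0]],
  [[0,0,0.2],[0,0,0]],
  [[0,0,0.2],[0,0,0]],
  [[0,0,0],[0,0,0]],
])

```text
clock: 15.52
tcp_pos: [0.5586, -0.4036, 0.117]
eef_rot: [0.688, 0.726, 0.001, 0.003]
contact_force: [0.3, 0.6, -2.6]
gripper_width: 0.482
gripper_force: 30.0
```

>>> carry_out([
  [[-0.061,0.247,0],[0,0,0.1]],
  [[-0.061,0.247,0],[0,0,0.1]],
  [[-0.061,0.247,0],[0,0,0.095]],
  [[-0.061,0.247,0],[0,0,0]],
  [[-0.06,0.245,0],[0,0,0]],
])

```text
clock: 16.15
tcp_pos: [0.5107, -0.2165, 0.1129]
eef_rot: [0.63, 0.777, -0.0, -0.0]
contact_force: [-0.5, 0.7, -1.2]
gripper_width: 0.483
gripper_force: 30.0
```

>>> carry_out([
  [[0,0,-0.1],[0,0,0]],
  [[0,0,-0.1],[0,0,0]],
  [[0,0,-0.1],[0,0,0]],
  [[0,0,0],[0,0,0]],
])

```text
clock: 16.65
tcp_pos: [0.5107, -0.2182, 0.0664]
eef_rot: [0.63, 0.776, -0.001, -0.001]
contact_force: [0.5, 0.5, -0.8]
gripper_width: 0.48
gripper_force: 30.0
```

```bash
python3 - <<'E'
from meas import *
s=st(); im=show("wrist","w6")
print(np.round([proj(im,(.5131,-.2185,.01))],1)*1.5)
E
```

```text
t 16.65 tcp [ 0.5107 -0.2182  0.0664] closing yaw 11.87 zaxis [-0.003  0.001 -1.   ] w 0.48 gf 30.0 F [ 0.5  0.5 -0.8]
[[381.6 324.6]]
```

View pics/w6.png

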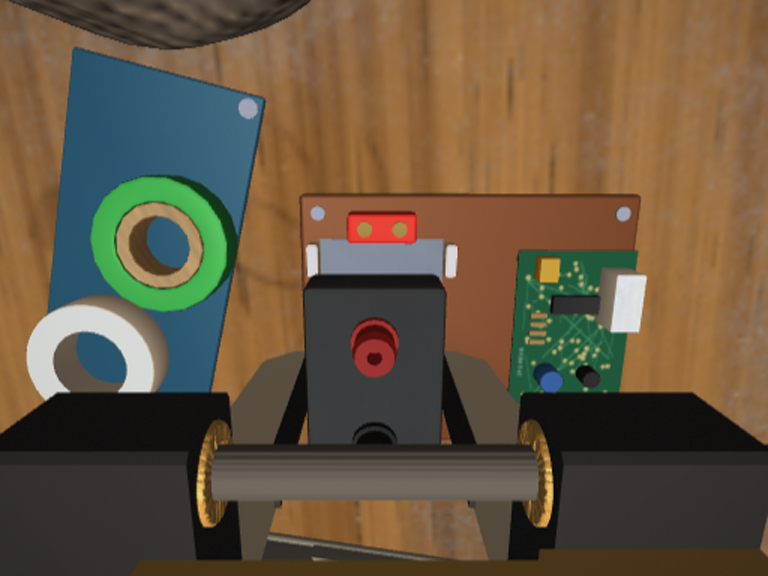

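The box is held square to the jig, with its red post (375,350) facing the red block (382,228). Its far top edge is at row 277, and the nest floor behind it spans 319–445. Checking the lateral offsets.

```bash
python3 - <<'E'
from meas import *
s=st(); im=pickle.load(open("w6.pkl","rb")); a=np.radians(11.9); n=np.array([513.1,-218.5])
R=np.array([[np.cos(a),np.sin(a)],[-np.sin(a),np.cos(a)]])
f=lambda u,v,z:np.round(R@(onplane(im,u/1.5,v/1.5,z)[:2]*1000-n),1)
for k,u,v,z in (("boxL",305,283,.0774),("boxR",444,283,.0774),("box far",374,277,.0774),("redtop",374,357,.0934),("nestL",319,241,.01),("nestR",444,240,.01),("redblk",382,225,.024)): print(k,f(u,v,z))
print("tcp in nest",R@(s["tcp_pos"][:2]*1000-n))
E
```

```text
t 16.7 tcp [ 0.5111 -0.2181  0.0672] closing yaw 11.88 zaxis [-0.002  0.    -1.   ] w 0.486 gf 30.0 F [ 0.7  0.3 -1.7]
boxL [-24.5  35. ]
boxR [18.4 35. ]
box far [-3.2 36.9]
redtop [-3.1 16.9]
nestL [-27.2  38. ]
nestR [26.8 38.4]
redblk [-0.1 46.5]
tcp in nest [-1.83520119  0.77801629]
```

>>> carry_out([
  [[0.016,0.003,-0.08],[0,0,0]],
  [[0,0,-0.08],[0,0,0]],
  [[0,0,-0.06],[0,0,0]],
  [[0,0,-0.04],[0,0,0]],
  [[0,0,0],[0,0,0]],
])

```text
clock: 17.32
tcp_pos: [0.5137, -0.2171, 0.0287]
eef_rot: [0.63, 0.777, -0.0, -0.0]
contact_force: [0.3, 0.1, -1.5]
gripper_width: 0.48
gripper_force: 30.0
```

>>> carry_out([
  [[0,0,-0.015],[0,0,0]],
  [[0,0,0],[0,0,0]],
  [[0,0,0],[0,0,0]],
])

```text
clock: 17.7
tcp_pos: [0.514, -0.2174, 0.0271]
eef_rot: [0.63, 0.777, 0.0, 0.0]
contact_force: [-0.3, 0.6, -1.6]
gripper_width: 0.48
gripper_force: 30.0
```

>>> carry_out([
  [[0,-0.005,-0.02],[0,0,0]],
  [[0,0,-0.015],[0,0,0]],
  [[0,0,0],[0,0,0]],
  [[0,0,0],[0,0,0]],
])

```text
clock: 18.2
tcp_pos: [0.5139, -0.218, 0.0216]
eef_rot: [0.63, 0.777, -0.0, -0.0]
contact_force: [0.0, -0.0, -0.7]
gripper_width: 0.479
gripper_force: 30.0
```

>>> carry_out([
  [[0,0,-0.005],[0,0,0]],
  [[0,0,0],[0,0,0]],
])

```text
clock: 18.45
tcp_pos: [0.514, -0.218, 0.021]
eef_rot: [0.63, 0.777, 0.0, 0.0]
contact_force: [0.2, 0.2, -1.1]
gripper_width: 0.483
gripper_force: 30.0
```

>>> carry_out([
  [[0,0,0],[0,0,0]],
  [[0,0,0],[0,0,0]],
  [[0,0,0],[0,0,0]],
], grip=0.25)

```text
clock: 18.82
tcp_pos: [0.514, -0.218, 0.021]
eef_rot: [0.63, 0.777, 0.0, 0.0]
contact_force: [0.0, -0.5, 0.1]
gripper_width: 0.621
gripper_force: 0.0
```

>>> carry_out([
  [[0,0,0.1],[0,0,0]],
  [[0,0,0.2],[0,0,0]],
  [[0,0,0.25],[0,0,0]],
  [[-0.1,-0.15,0.1],[0,0,-0.15]],
  [[-0.15,-0.1,0],[0,0,-0.145]],
])

```text
clock: 19.45
tcp_pos: [0.4766, -0.2568, 0.1202]
eef_rot: [0.689, 0.725, 0.001, 0.002]
contact_force: [-0.1, 0.0, -0.0]
gripper_width: 0.625
gripper_force: 0.0
```

>>> carry_out([
  [[-0.2,0,0],[0,0,0]],
  [[-0.2,0,0],[0,0,0]],
  [[0,0,0],[0,0,0]],
  [[0,0,0],[0,0,0]],
], grip=0.5)

```text
clock: 19.95
tcp_pos: [0.4165, -0.2557, 0.1183]
eef_rot: [0.688, 0.726, 0.0, 0.0]
contact_force: [0.0, 0.6, -0.8]
gripper_width: 0.749
gripper_force: 0.0
```

```bash
python3 - <<'E'
from meas import *
s=st(); im=show("wrist","w7")
E
```

```text
t 19.95 tcp [ 0.4165 -0.2557  0.1183] closing yaw 3.02 zaxis [ 0.  0. -1.] w 0.749 gf 0.0 F [ 0.   0.6 -0.8]
```

View pics/w7.png

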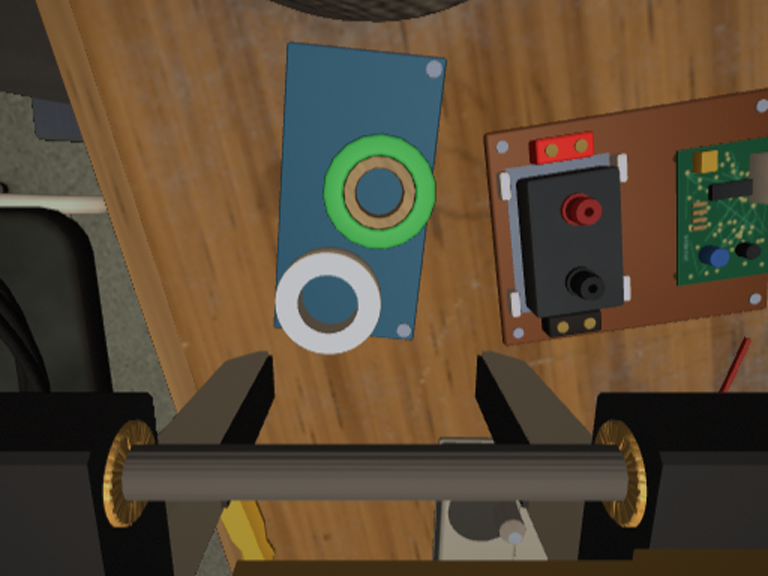

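Wrist view: the box sits inside the four guides, top at (519–622, 168–317), with the red post (582,210) by the red block. The white roll is at (328,302) and the green at (380,191), both flat on the mat.

```bash
python3 - <<'E'
from meas import *
im=pickle.load(open("w7.pkl","rb")); a=np.radians(11.9); n=np.array([513.1,-218.5])
R=np.array([[np.cos(a),np.sin(a)],[-np.sin(a),np.cos(a)]])
for k,u,v,z in (("tl",519,180,.032),("tr",617,168,.032),("bl",527,317,.032),("br",622,305,.032),("red",584,211,.048),("blk",589,286,.048)): print(k,np.round(R@(onplane(im,u/1.5,v/1.5,z)[:2]*1000-n),1))
circ(im,"green",(150,60,300,200),.021); circ(im,"white",(176,155,262,245),.021)
E
```

```text
tl [-25.4  33.9]
tr [20.9 32.2]
bl [-27.  -34.8]
br [ 21.1 -35.9]
red [-1.6 16.9]
blk [ -1.1 -18.5]
green centre [ 415.  -200.6] diam [55.5 55.8]
white centre [ 391.1 -259.6] diam [54.7 54.8]
```

The box is seated, about 2 mm off centre. Picking up the white roll where I released it.

>>> carry_out([
  [[-0.163,-0.028,0],[0,0,0]],
  [[0,0,-0.25],[0,0,0]],
  [[0,0,-0.25],[0,0,0]],
  [[0,0,-0.15],[0,0,0]],
  [[0,0,-0.05],[0,0,0]],
])

```text
clock: 20.62
tcp_pos: [0.3923, -0.2592, 0.012]
eef_rot: [0.687, 0.726, -0.0, -0.001]
contact_force: [-0.2, -0.6, -0.2]
gripper_width: 0.748
gripper_force: 0.0
```

>>> carry_out([
  [[0,0,0],[0,0,0]],
  [[0,0,0],[0,0,0]],
])

```text
clock: 20.88
tcp_pos: [0.3925, -0.26, 0.0141]
eef_rot: [0.688, 0.726, 0.0, 0.001]
contact_force: [-0.1, 0.9, 1.3]
gripper_width: 0.748
gripper_force: 0.0
```

>>> carry_out([
  [[0,0,-0.038],[0,0,0]],
  [[0,0,0],[0,0,0]],
  [[0,0,0],[0,0,0]],
])

```text
clock: 21.25
tcp_pos: [0.392, -0.2598, 0.0078]
eef_rot: [0.688, 0.726, -0.0, 0.0]
contact_force: [-0.1, 0.1, 0.4]
gripper_width: 0.748
gripper_force: 0.0
```

>>> carry_out([
  [[0,0,0],[0,0,0]],
  [[0,0,0],[0,0,0]],
  [[0,0,0],[0,0,0]],
  [[0,0,0],[0,0,0]],
], grip=-0.1)

```text
clock: 21.75
tcp_pos: [0.392, -0.2598, 0.0078]
eef_rot: [0.688, 0.726, 0.0, 0.0]
contact_force: [0.0, 0.6, 2.2]
gripper_width: 0.588
gripper_force: 30.0
```

>>> carry_out([
  [[0,0,0.2],[0,0,0]],
  [[0,0,0.25],[0,0,0]],
  [[0,0,0.2],[0,0,0]],
  [[0,0,0.1],[0,0,0]],
])

```text
clock: 22.25
tcp_pos: [0.3921, -0.26, 0.1217]
eef_rot: [0.688, 0.726, 0.0, 0.001]
contact_force: [0.3, -1.0, -0.5]
gripper_width: 0.585
gripper_force: 30.0
```

>>> carry_out([
  [[0.143,-0.237,0],[0,0,0]],
  [[0.143,-0.237,0],[0,0,0]],
  [[0.143,-0.237,0],[0,0,0]],
  [[0.143,-0.237,0],[0,0,0]],
  [[0.143,-0.237,0],[0,0,0]],
])

```text
clock: 22.88
tcp_pos: [0.4994, -0.4386, 0.12]
eef_rot: [0.688, 0.726, -0.0, -0.0]
contact_force: [0.9, 0.2, -0.9]
gripper_width: 0.584
gripper_force: 30.0
```

>>> carry_out([
  [[0,0,0],[0,0,0]],
  [[0,0,0],[0,0,0]],
])

```text
clock: 23.12
tcp_pos: [0.4985, -0.4365, 0.1197]
eef_rot: [0.688, 0.726, 0.0, -0.001]
contact_force: [1.2, -0.2, -0.5]
gripper_width: 0.586
gripper_force: 30.0
```

>>> carry_out([
  [[0.009,-0.005,-0.15],[0,0,0]],
  [[0,0,-0.15],[0,0,0]],
  [[0,0,-0.1],[0,0,0]],
  [[0,0,-0.07],[0,0,0]],
  [[0,0,0],[0,0,0]],
])

```text
clock: 23.75
tcp_pos: [0.5003, -0.4378, 0.0493]
eef_rot: [0.688, 0.726, -0.0, -0.0]
contact_force: [-0.2, 0.2, -0.4]
gripper_width: 0.589
gripper_force: 30.0
```

>>> carry_out([
  [[0,0,-0.06],[0,0,0]],
  [[0,0,-0.03],[0,0,0]],
  [[0,0,0],[0,0,0]],
  [[0,0,0],[0,0,0]],
])

```text
clock: 24.25
tcp_pos: [0.5007, -0.4383, 0.0364]
eef_rot: [0.688, 0.726, 0.0, 0.0]
contact_force: [0.9, 0.2, -1.4]
gripper_width: 0.587
gripper_force: 30.0
```

>>> carry_out([
  [[-0.003,0.004,-0.026],[0,0,0]],
  [[0,0,0],[0,0,0]],
  [[0,0,0],[0,0,0]],
])

```text
clock: 24.62
tcp_pos: [0.5001, -0.4376, 0.0323]
eef_rot: [0.688, 0.726, 0.0, -0.0]
contact_force: [-0.6, 0.4, -0.1]
gripper_width: 0.587
gripper_force: 30.0
```

>>> carry_out([
  [[0,0,0],[0,0,0]],
  [[0,0,0],[0,0,0]],
  [[0,0,0],[0,0,0]],
], grip=0.5)

```text
clock: 25.0
tcp_pos: [0.5002, -0.4377, 0.0324]
eef_rot: [0.688, 0.726, -0.0, 0.0]
contact_force: [-0.6, -0.4, 0.3]
gripper_width: 0.748
gripper_force: 0.0
```

>>> carry_out([
  [[0,0,0.15],[0,0,0]],
  [[0,0,0.25],[0,0,0]],
  [[0,0,0.25],[0,0,0]],
  [[-0.094,0.264,0.1],[0,0,0]],
  [[-0.094,0.264,0],[0,0,0]],
])

```text
clock: 25.62
tcp_pos: [0.4722, -0.3581, 0.1462]
eef_rot: [0.688, 0.726, 0.0, 0.001]
contact_force: [0.8, 0.7, -0.2]
gripper_width: 0.748
gripper_force: 0.0
```

>>> carry_out([
  [[-0.094,0.264,0],[0,0,0]],
  [[-0.094,0.264,0],[0,0,0]],
  [[-0.094,0.264,0],[0,0,0]],
  [[-0.094,0.264,0],[0,0,0]],
  [[0,0,0],[0,0,0]],
])

```text
clock: 26.25
tcp_pos: [0.4146, -0.1977, 0.1452]
eef_rot: [0.686, 0.727, -0.0, -0.0]
contact_force: [0.5, -0.1, 0.2]
gripper_width: 0.75
gripper_force: 0.0
```

>>> carry_out([
  [[0,0,0],[0,0,0]],
])

```text
clock: 26.38
tcp_pos: [0.4161, -0.2006, 0.1451]
eef_rot: [0.688, 0.726, 0.0, 0.001]
contact_force: [0.7, -0.7, 1.1]
gripper_width: 0.747
gripper_force: 0.0
```

>>> carry_out([
  [[0,0,-0.25],[0,0,0]],
  [[0,0,-0.25],[0,0,0]],
  [[0,0,-0.2],[0,0,0]],
  [[0,0,-0.12],[0,0,0]],
  [[0,0,-0.06],[0,0,0]],
])

```text
clock: 27.0
tcp_pos: [0.4157, -0.201, 0.0116]
eef_rot: [0.688, 0.726, -0.0, -0.0]
contact_force: [1.1, 1.2, -0.6]
gripper_width: 0.749
gripper_force: 0.0
```

>>> carry_out([
  [[0,0,0],[0,0,0]],
  [[0,0,0],[0,0,0]],
])

```text
clock: 27.25
tcp_pos: [0.4158, -0.2005, 0.0133]
eef_rot: [0.688, 0.726, 0.0, 0.0]
contact_force: [-0.1, -0.2, 0.3]
gripper_width: 0.746
gripper_force: 0.0
```

>>> carry_out([
  [[0,0,-0.043],[0,0,0]],
  [[0,0,0],[0,0,0]],
  [[0,0,0],[0,0,0]],
])

```text
clock: 27.62
tcp_pos: [0.4155, -0.2001, 0.0065]
eef_rot: [0.688, 0.726, -0.0, 0.0]
contact_force: [0.0, 0.9, 0.7]
gripper_width: 0.75
gripper_force: 0.0
```

>>> carry_out([
  [[0,0,0],[0,0,0]],
  [[0,0,0],[0,0,0]],
  [[0,0,0],[0,0,0]],
  [[0,0,0],[0,0,0]],
], grip=-0.1)

```text
clock: 28.12
tcp_pos: [0.4156, -0.2001, 0.0064]
eef_rot: [0.688, 0.726, 0.0, 0.0]
contact_force: [0.3, 0.4, 1.5]
gripper_width: 0.6
gripper_force: 29.8
```

>>> carry_out([
  [[0,0,0.2],[0,0,0]],
  [[0,0,0.25],[0,0,0]],
  [[0,0,0.25],[0,0,0]],
  [[0,0,0.1],[0,0,0]],
])

```text
clock: 28.62
tcp_pos: [0.4158, -0.2004, 0.1282]
eef_rot: [0.688, 0.726, 0.0, 0.001]
contact_force: [-0.1, -0.9, -0.3]
gripper_width: 0.6
gripper_force: 29.8
```

>>> carry_out([
  [[0.11,-0.233,0],[0,0,0]],
  [[0.11,-0.233,0],[0,0,0]],
  [[0.11,-0.233,0],[0,0,0]],
  [[0.11,-0.233,0],[0,0,0]],
  [[0.11,-0.233,0],[0,0,0]],
])

```text
clock: 29.25
tcp_pos: [0.4981, -0.3759, 0.1261]
eef_rot: [0.688, 0.726, -0.0, -0.0]
contact_force: [1.1, 0.5, -0.6]
gripper_width: 0.601
gripper_force: 29.8
```

>>> carry_out([
  [[0,0,0],[0,0,0]],
  [[0,0,0],[0,0,0]],
])

```text
clock: 29.5
tcp_pos: [0.4974, -0.3739, 0.1259]
eef_rot: [0.688, 0.726, 0.0, -0.001]
contact_force: [0.6, -0.1, -0.9]
gripper_width: 0.6
gripper_force: 29.8
```

>>> carry_out([
  [[0.006,-0.008,-0.15],[0,0,0]],
  [[0,0,-0.15],[0,0,0]],
  [[0,0,-0.12],[0,0,0]],
  [[0,0,-0.08],[0,0,0]],
  [[0,0,0],[0,0,0]],
])

```text
clock: 30.12
tcp_pos: [0.4986, -0.3754, 0.0507]
eef_rot: [0.688, 0.726, -0.0, -0.001]
contact_force: [0.1, 0.1, 0.6]
gripper_width: 0.599
gripper_force: 29.8
```

>>> carry_out([
  [[0,0,-0.06],[0,0,0]],
  [[0,0,-0.03],[0,0,0]],
  [[0,0,0],[0,0,0]],
  [[0,0,0],[0,0,0]],
])

```text
clock: 30.62
tcp_pos: [0.499, -0.3761, 0.038]
eef_rot: [0.688, 0.726, -0.0, 0.0]
contact_force: [-0.9, 0.5, -1.1]
gripper_width: 0.599
gripper_force: 29.8
```

>>> carry_out([
  [[-0.002,0.003,-0.03],[0,0,0]],
  [[0,0,-0.015],[0,0,0]],
  [[0,0,0],[0,0,0]],
  [[0,0,0],[0,0,0]],
])

```text
clock: 31.12
tcp_pos: [0.4986, -0.3755, 0.0311]
eef_rot: [0.688, 0.726, -0.0, -0.0]
contact_force: [-0.2, -0.7, 0.2]
gripper_width: 0.604
gripper_force: 29.8
```

>>> carry_out([
  [[0,0,0],[0,0,0]],
  [[0,0,0],[0,0,0]],
  [[0,0,0],[0,0,0]],
], grip=0.5)

```text
clock: 31.5
tcp_pos: [0.4987, -0.3756, 0.0312]
eef_rot: [0.688, 0.726, -0.0, 0.0]
contact_force: [-0.3, 0.4, -0.6]
gripper_width: 0.749
gripper_force: 0.0
```

>>> carry_out([
  [[0,0,0.1],[0,0,0]],
  [[0,0,0.25],[0,0,0]],
  [[0,0,0.25],[0,0,0]],
  [[-0.05,-0.15,0.2],[0,0,0]],
  [[0,0,0],[0,0,0]],
])

```text
clock: 32.12
tcp_pos: [0.4914, -0.4006, 0.1543]
eef_rot: [0.689, 0.725, -0.0, 0.002]
contact_force: [1.0, 0.2, -1.5]
gripper_width: 0.75
gripper_force: 0.0
```

>>> carry_out([
  [[0,0,0.2],[0,0,0]],
  [[0,0,0],[0,0,0]],
  [[0,0,0],[0,0,0]],
])

```text
clock: 32.5
tcp_pos: [0.4907, -0.3974, 0.1803]
eef_rot: [0.688, 0.726, -0.0, -0.001]
contact_force: [0.1, 0.2, -0.9]
gripper_width: 0.748
gripper_force: 0.0
```

```bash
python3 - <<'E'
from meas import *
s=st(); im=show("wrist","w8")
print(np.round(np.array([proj(im,(.498,-.3755,.045)),proj(im,(.4997,-.437,.045))])*1.5))
E
```

```text
t 32.5 tcp [ 0.4907 -0.3974  0.1803] closing yaw 3.1 zaxis [-0.001  0.001 -1.   ] w 0.748 gf 0.0 F [ 0.1  0.2 -0.9]
[[390. 247.]
 [387. 346.]]
```

View pics/w8.png

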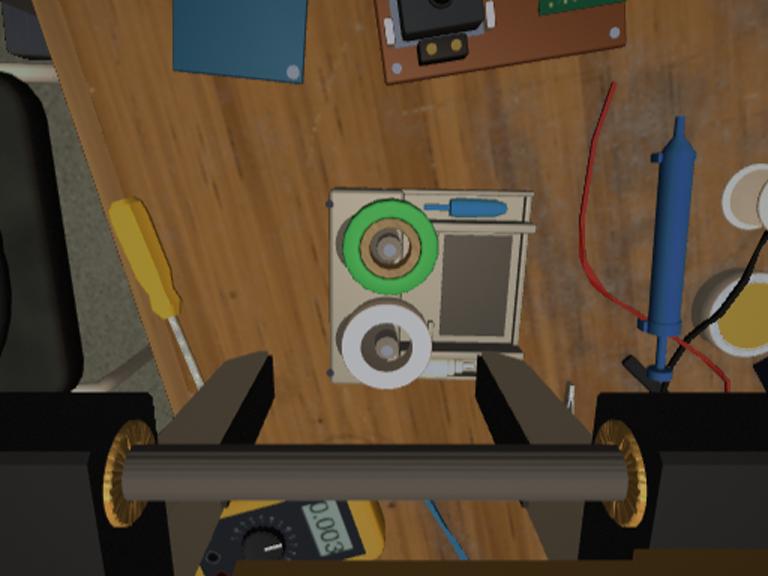

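Both rolls are back on their spindles. The green is at (390,246) and the white at (387,345), matching the projected start places (390,247) and (387,346). The gripper is clear, so I'm handing in.

```bash
python3 -c "
from station import arm
print(arm.hand_in())"
```

```text
the job is handed in; nothing more can be done
None
```

The job is handed in at about 32.5 s of the 104 s allowed: both rolls were parked on the smaller mat, the dummy load is seated in the nest with its red post at the red block (about 2 mm off centre by my measurement), and both rolls are back on their own spindles; the hand-in returned no verdict.

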